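# Refit the brake lever of the planting turntable

### The job

Put the loose brake lever back on the splined spindle of the turntable's brake head so that it points roughly to the front (the side away from the turntable), turning it gently under a light press until the splines mesh and it slides down fully home on the collar. Then swing it clockwise (seen from above) until its arm rests against the stop peg, and let go. Do not force it, and do not knock over the glue bottle or the paper cup.

Things in the scene. Friction and masses are not known exactly. Their poses are not given: they have to be found in the camera images.
- lever: Loose brake lever, 0.2-0.45 kg, lying flat. Square steel hub 40 x 40 mm, 36 mm tall, with a toothed through bore; flat arm 16 mm wide, 12 mm thick, level with the underside, to 116 mm from the bore axis. Origin: bore axis at the hub's underside; x along the arm, z up the bore. The hub's +y and -y flats suit a 40 mm grasp from above.
- lever_bore (a point): Bore axis at the hub's top, 36 mm above the underside. The bore has six inward teeth, 3.2 mm wide, at 30, 90, 150.. degrees from the arm, tips on an 18 mm circle; grooves at 0, 60, 120.. degrees reach 28 mm across.
- lever_grip (a point): Middle of the lever's upright round wooden grip (18 mm diameter, top 48 mm above the underside): 105 mm along the lever's x from the bore axis, 30 mm above the underside.
- brake: Fixed unit: brake head (grey casting 110 x 110 mm, 50 mm tall) and turntable. Origin on the table under the spindle axis, the casting's centre. The turntable (230 mm disc, model trees to 165 mm high) is centred 195 mm along +x; the front is -x. The spindle turns against a steady friction of about 0.12 N m, more than the drag of a lever lightly resting on it.
- spindle_tip (a point): Tip of the upright steel spindle, 94 mm above the table. From below: 38 mm collar to 62 mm height; six splines 4 mm wide, 24 mm over the tips, 60 degrees apart, from 62 to 82 mm; plain 16 mm pilot to 87 mm, tapering to 8 mm at the tip. The angle of the splines differs each time and is NOT measured: this point's axes are the brake's. Find it by feel or by eye.
- brake_collar (a point): Centre of the collar's top, 62 mm above the table, axes as the brake's: the lever's underside rests here when home. Steel on steel: come down slowly (about 10 mm/s) near the spline ends and the collar. Out of mesh the lever rests on the spline ends, 20 mm higher. In mesh it has about 1 mm play all round and 6 degrees either way. It fits at six angles 60 degrees apart; the one nearest the front (-x) is wanted.
- brake_peg (a point): Top of the stop peg, an upright steel pin 12 mm in diameter, at x 14, y 80, height 76 mm in the brake's frame. A lever that is home and swung clockwise from the front meets it with the side of its arm when the arm points along the brake's +y.
- glue: Standing white glue bottle, 54 mm diameter, 130 mm tall; bystander, origin under its centre.
- cup: Standing paper cup, 72 mm at the rim, 90 mm tall; bystander, origin under its centre.

How it is judged (in metres and radians):
On the way, in this order (a step that is already met when the one before it is completed fails the run):
1. the lever is fully home on the collar, meshed, pointing roughly to the front (within about 50 degrees of the brake's -x) (z of lever in the frame of brake_collar between -0.003 and 0.003 m and horizontal distance between lever and brake_collar below 0.003 m and angle between lever's own z axis and vertical below 0.08 rad and x of lever_grip in the frame of brake below -0.065 m), for 0.2 s.
2. the lever, still home, has been swung until its arm is at the stop peg (z of lever in the frame of brake_collar between -0.003 and 0.003 m and horizontal distance between lever and brake_collar below 0.003 m and angle between lever's own z axis and vertical below 0.08 rad and x of lever_grip in the frame of brake above -0.012 m and y of lever_grip in the frame of brake above 0.09 m), for 0.2 s.
At the end, for the whole second after the job is handed in: The lever sits on the spindle with its underside within 3 mm of the collar's top and its axis within 3 mm of the spindle's, upright within 0.08 rad, its arm along the brake's +y against the stop peg (grip no more than 12 mm, about 7 degrees, short), at rest and released (all of step 2 and linear speed of lever below 0.02 m/s and contact force between lever and the fingers below 0.2 N); the robot touches nothing.
It fails at once if the lever is forced: it presses on the brake head, spindle or stop peg with more than 60 N (contact force between lever and brake above 60 N).
It fails at once if the glue bottle or the cup is knocked over (angle between any of glue, cup's own z axis and vertical above 0.6 rad).
It also fails if it takes over 64 s, if anything falls off the work surface, if the arm or the gripper's body presses on something with over 40 N, if the wrist force passes 120 N, or if a joint passes its speed limit or range.

### The arm

A 6-joint arm with a two-finger parallel gripper is mounted at the origin on the work surface. World frame = base frame: x ahead of the robot, y to its left, z up, the work surface at z = 0. Lengths are in mm, angles in rad, forces in N, time in s.
With the tool pointing down it reaches from about 250 to 725 mm from the base axis. Payload 4 kg.
Tool frame: the origin (TCP) lies midway between the tips of the shut fingers; the grasp point (between the pads) lies 19 mm behind it; z points along the fingers, y is the direction in which the jaws open and shut (so a half turn about z gives the same grasp; the last joint's range is limited). The gripper opens to 85 mm and grips with 20 to 120 N. Pads are 22 mm wide; open, the fingers measure 114 mm over their backs; the gripper's body (76 mm by 85 mm) begins 54 mm behind the grasp point. The pads swing forward as they close: fully open they stand 13 mm farther back than shut.
Start: joints at [1.112, 0.241, 0.005, 1.335, 0, 1.571], TCP at [221.434, 448.293, 231.306] pointing down, gripper open.
Joint ranges: [-2.72, 2.72], [-1.05, 1.87], [-1.09, 1.28], [-1.99, 2.15], [-1.42, 1.44], [-3.14, 3.14]. Speed limits (rad/s): [2.79, 2.79, 3.14, 3.14, 3.14, 3.14].

### API

Orientations are given as a rotation vector (axis times angle).
In Python, from cell import ctrl gives the robot as it stands. Calls block until the motion is done:
- ctrl.reach(position, orientation): joint-space move of the TCP to a pose.
- ctrl.move_straight(position, attitude=None, feed=150, until_force=None): straight line of the TCP; attitude=None keeps the orientation; feed is the mean speed in mm/s. With until_force (N) it stops when the force on the tool has changed by that much, and returns True; else False.
- ctrl.goto_joints(angles): joint-space move.
- ctrl.command_gripper(opening, squeeze=None): finger opening in mm; squeeze is the grip in N (None keeps the last); returns when the fingers have stopped.
- ctrl.dwell(seconds).
- ctrl.solve_ik(position, orientation): joint angles nearest the present ones, or None.
- ctrl.read_camera(name): name is "side" or "top" or "wrist"; returns the picture (400x640x3 uint8, blue, green, red); there is no depth.
- ctrl.camera_model(name): a dict with "intrinsics" (3x3 intrinsics, pixels), "R" (3x3) and "t" (3): a world point X has camera coordinates R X + t. Camera axes: x right, y down, z forward; pixel columns grow to the right and rows downward; lengths in mm; the calibration is good to about 2 mm. A picture is of the moment at which its call begins: read the wrist's pose just before it. camera_model takes no time and is no camera call; for the wrist camera it gives the pose at the moment of the call.
A pose or a line that the arm cannot do raises ctrl.IKError and nothing moves.
- ctrl.hand_in(): hands the job in, once; it reports no verdict.
Readings, each from a call of its own:
- ctrl.current_time_s(): time.
- ctrl.current_joint_pos(): joint angles.
- ctrl.current_dq(): joint speeds.
- ctrl.current_effort(): joint torques, N m.
- ctrl.current_eef_pos(): TCP position.
- ctrl.current_eef_rot(): TCP orientation.
- ctrl.current_wrist_force(): force on the tool from outside, world axes, zero at the start.
- ctrl.current_ft_torque(): the same for the moment, N m.
- ctrl.current_grip_width(): finger opening in mm.
Only numpy, scipy, OpenCV 4.12 (cv2) and the standard library are available. Lean on these libraries where they do the work, as an engineer would, in place of code of your own. Each camera call takes 0.05 s, during which the arm holds its last target.

## Working session

There is one attempt and no reset: what is moved stays moved. The work goes in short steps, each a Python script; the robot and the scene stay as the last script left them, time stands still between calls to the robot, and variables do not carry over. Pictures are saved under pics/ and viewed, and the job is handed in when it is done.

```bash
ls; mkdir -p pics; python3 - <<'E'
from cell import ctrl
import cv2
print(ctrl.current_time_s(),ctrl.current_eef_pos(),ctrl.current_eef_rot(),ctrl.current_grip_width())
for n in ("side","top","wrist"):
    m=ctrl.camera_model(n);print(n,m)
    cv2.imwrite(f"pics/{n}0.png",ctrl.read_camera(n))
E
```

```text
pics
0.0 [221.14531623 447.74311517 230.40937825] [-0.71419737 -3.05885397  0.00319935] 85.50161490032028
side {'intrinsics': array([[398.41618645,   0.        , 317.37244832],
       [  0.        , 398.41618645, 195.8321033 ],
       [  0.        ,   0.        ,   1.        ]]), 'R': array([[ 0.9804506 , -0.19610914,  0.01605666],
       [-0.12775316, -0.69651479, -0.7060781 ],
       [ 0.14965207,  0.69022341, -0.70795191]]), 't': array([-502.90169817,  116.03236504, 1207.12887748])}
top {'intrinsics': array([[460.91050884,   0.        , 316.21166299],
       [  0.        , 460.91050884, 200.18530992],
       [  0.        ,   0.        ,   1.        ]]), 'R': array([[ 0.01713756, -0.99971268, -0.01675919],
       [-0.99866023, -0.01629617, -0.04911396],
       [ 0.04882674,  0.01757843, -0.99865257]]), 't': array([  -4.26019352,  514.22470296, 1220.48318919])}
wrist {'intrinsics': array([[282.40997109,   0.        , 320.85610607],
       [  0.        , 282.40997109, 204.46990845],
       [  0.        ,   0.        ,   1.        ]]), 'R': array([[ 0.44369286,  0.89617739, -0.0016496 ],
       [ 0.85266222, -0.42158067,  0.30860474],
       [ 0.27586915, -0.13833227, -0.95118894]]), 't': array([-499.30156702,  -40.42168648,  381.07614361])}
```

View pics/side0.png

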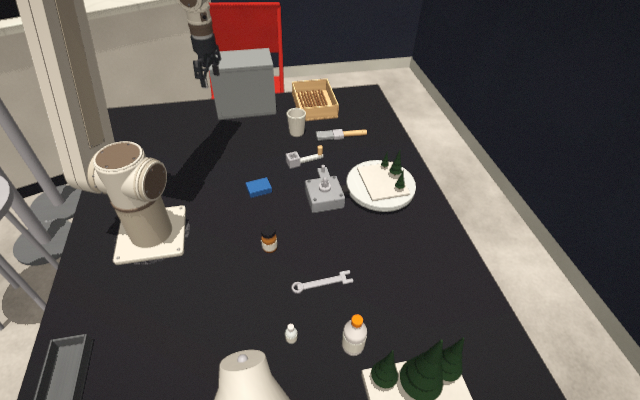

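View pics/top0.png

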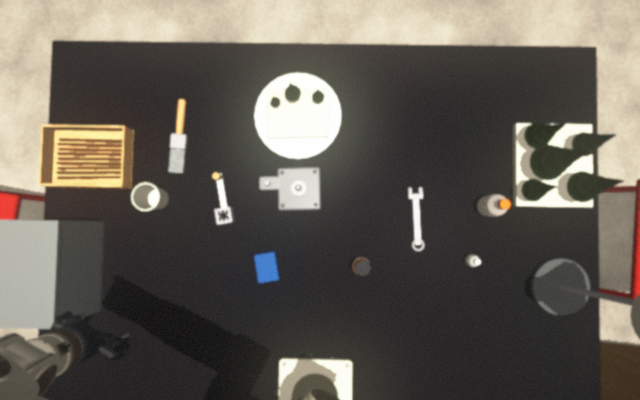

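View pics/wrist0.png

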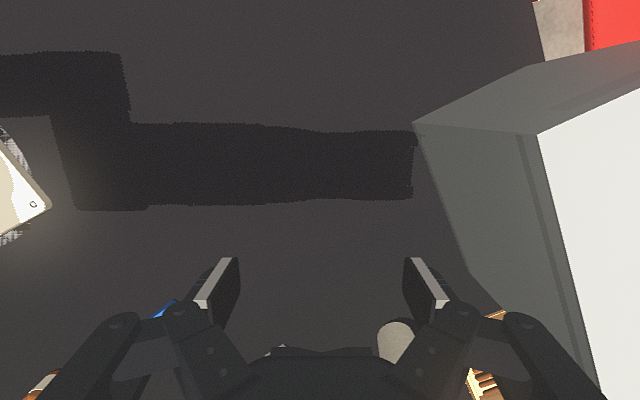

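The top view shows the lever hub at about (222,216) with its grip at (217,175). The spindle is at (298,188), the peg at about (265,183) and the turntable at (297,115). The cup is at (149,196). I'll measure these more closely.

```bash
cat > h.py <<'E'
import numpy as np, cv2
from scipy.spatial.transform import Rotation as Ro
def ray(m,px):
    R=np.array(m['R']);t=np.array(m['t']);K=np.array(m['intrinsics'])
    c=-R.T@t; d=R.T@np.linalg.solve(K,[px[0],px[1],1]); return c,d/np.linalg.norm(d)
def plane(m,px,z):
    c,d=ray(m,px); return c+d*(z-c[2])/d[2]
def tri(obs):
    A=np.zeros((3,3));b=np.zeros(3);L=[]
    for m,px in obs:
        c,d=ray(m,px);P=np.eye(3)-np.outer(d,d);A+=P;b+=P@c;L.append((c,d))
    X=np.linalg.solve(A,b); return X,[np.linalg.norm(np.cross(X-c,d)) for c,d in L]
def proj(m,X):
    v=np.array(m['intrinsics'])@(np.array(m['R'])@X+m['t']);return v[:2]/v[2]
def down(yaw): # tool z down; tool y axis (jaw dir) = (-sin? ) : x axis at angle yaw
    c,s=np.cos(yaw),np.sin(yaw)
    M=np.array([[c,s,0],[s,-c,0],[0,0,-1.]]) # cols: x=(c,s,0), y=(s,-c,0), z=down
    return Ro.from_matrix(M).as_rotvec()
E
python3 - <<'E'
from cell import ctrl
from h import *
m=ctrl.camera_model("top")
for n,p,z in [("hub",(222,216),36),("grip",(217,175),48),("spindle",(298,188),94),("peg",(265,183),76),("turntable",(297,115),60),("cup",(147,196),90),("glue",(505,204),130)]:
    print(n,plane(m,p,z).round(1))
im=cv2.imread("pics/top0.png"); cv2.imwrite("pics/top0z.png",cv2.resize(im[150:240,190:335],None,fx=5.5,fy=5.5,interpolation=cv2.INTER_CUBIC))
im=cv2.imread("pics/side0.png"); cv2.imwrite("pics/side0z.png",cv2.resize(im[130:220,270:415],None,fx=5.5,fy=5.5,interpolation=cv2.INTER_CUBIC))
w=ctrl.camera_model("wrist");R=np.array(w['R']);c=-R.T@np.array(w['t'])
M=Ro.from_rotvec(ctrl.current_eef_rot()).as_matrix()
print("cam in tool",M.T@(c-ctrl.current_eef_pos()),(R@M).round(3)); print(M.round(3))
E
```

```text
hub [467.4 250.9  36. ]
grip [574.2 264.3  48. ]
spindle [540.  49.  94.]
peg [552.8 134.4  76. ]
turntable [732.6  57.2  60. ]
cup [514.  430.2  90. ]
glue [ 506.7 -451.5  130. ]
cam in tool [  78.68684847    0.28855481 -143.61356231] [[-0.001  1.    -0.   ]
 [-0.951 -0.001 -0.309]
 [-0.309 -0.     0.951]]
[[-0.897  0.443 -0.001]
 [ 0.443  0.897 -0.001]
 [ 0.    -0.002 -1.   ]]
```

```bash
sleep 0
```

```text
(no output)
```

View pics/top0z.png

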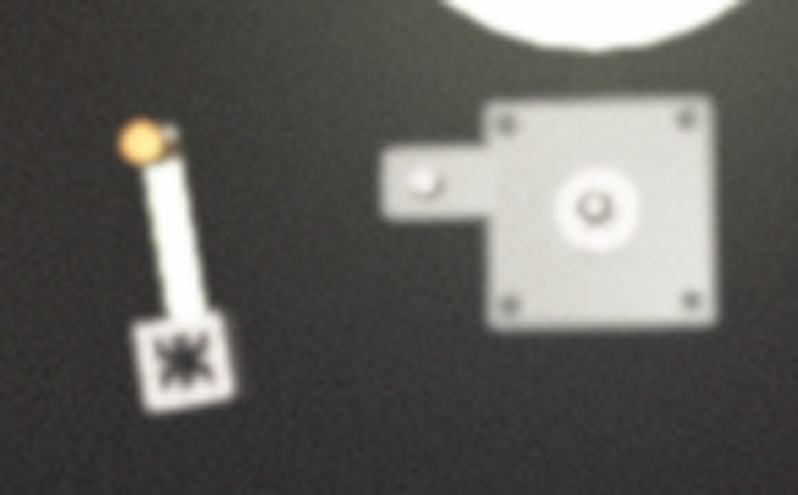

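View pics/side0z.png

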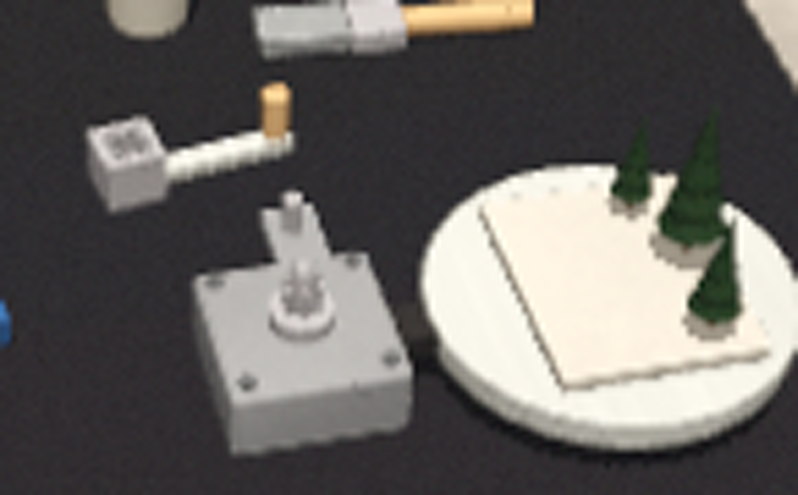

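```bash
python3 - <<'E'
from cell import ctrl
from h import *
r=np.radians
for y in (7,187):
    print('lever',y,np.round(ctrl.solve_ik([467,251,6],down(r(y))),2))
for y in range(-180,180,30):
    q=ctrl.solve_ik([540,49,67],down(r(y)));print(y,None if q is None else np.round(q,2))
E
```

```text
lever 7 [ 0.49  0.51 -0.25  0.82 -0.   -2.77]
lever 187 [ 0.49  0.51 -0.25  0.82  0.    0.37]
-180 [ 0.09  0.45 -0.15  0.97  0.    0.09]
-150 [ 0.09  0.45 -0.15  0.97  0.   -0.43]
-120 [ 0.09  0.45 -0.15  0.97  0.   -0.96]
-90 [ 0.09  0.45 -0.15  0.97  0.   -1.48]
-60 [ 0.09  0.45 -0.15  0.97  0.   -2.  ]
-30 [ 0.09  0.45 -0.15  0.97 -0.   -2.53]
0 [ 0.09  0.45 -0.15  0.97  0.   -3.05]
30 [ 0.09  0.45 -0.15  0.97 -0.    2.71]
60 [ 0.09  0.45 -0.15  0.97  0.    2.18]
90 [ 0.09  0.45 -0.15  0.97  0.    1.66]
120 [ 0.09  0.45 -0.15  0.97  0.    1.14]
150 [ 0.09  0.45 -0.15  0.97  0.    0.61]
```

```bash
cat >> h.py <<'E'
import json
def snap(ctrl,name):
    m=ctrl.camera_model("wrist"); im=ctrl.read_camera("wrist")
    cv2.imwrite(f"pics/{name}.png",im); json.dump({k:np.array(v).tolist() for k,v in m.items()},open(f"pics/{name}.json","w"))
def load(name):
    return {k:np.array(v) for k,v in json.load(open(f"pics/{name}.json")).items()},cv2.imread(f"pics/{name}.png")
E
python3 - <<'E'
from cell import ctrl
from h import *
r=np.radians
ctrl.reach([540,30,200],down(r(90)));snap(ctrl,"b1")
ctrl.reach([540,-30,105],down(r(90)));snap(ctrl,"b2")
ctrl.move_straight([540,-30,200],feed=300)
ctrl.reach([467,251,190],down(r(7)));snap(ctrl,"l1")
ctrl.reach([420,245,150],down(r(7)));snap(ctrl,"l2")
print(ctrl.current_time_s(),ctrl.current_joint_pos(),ctrl.current_eef_pos())
for n in ("b1","b2","l1","l2"):
    pass
E
```

```text
7.1667 [ 5.28121445e-01  2.65711429e-01 -1.79763145e-01  1.12415790e+00
 -9.16352725e-05 -2.73574004e+00] [420.36807099 245.20898892 150.35876575]
```

```bash
cd pics; python3 -c "
import cv2,numpy as np
a=[cv2.imread(n+'.png') for n in ('b1','b2','l1','l2')]
cv2.imwrite('m4.png',cv2.resize(np.vstack([np.hstack(a[:2]),np.hstack(a[2:])]),(800,500),interpolation=cv2.INTER_AREA))"
```

```text
(no output)
```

View pics/m4.png

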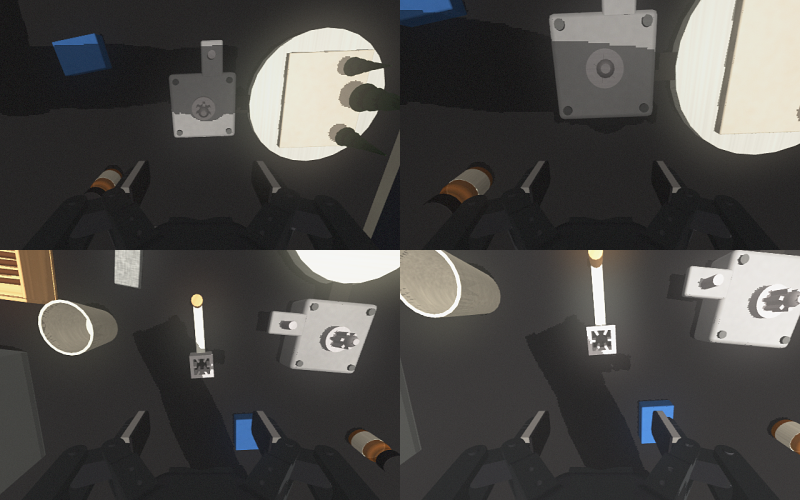

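```bash
cd pics; python3 -c "
import cv2,numpy as np
z=lambda n,r,c,h,w,k: cv2.resize(cv2.convertScaleAbs(cv2.imread(n+'.png')[r:r+h,c:c+w],alpha=k),(w*400//w,h*400//w),interpolation=cv2.INTER_CUBIC)
a=z('b2',60,275,100,100,2.2);b=z('b1',120,265,110,110,2.2)
cv2.imwrite('zb.png',np.hstack([a,b]))
a=z('l1',60,290,150,150,1.0);b=z('l2',0,270,180,180,1)
cv2.imwrite('zl.png',np.hstack([a,b]))"
```

```text
(no output)
```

View pics/zb.png

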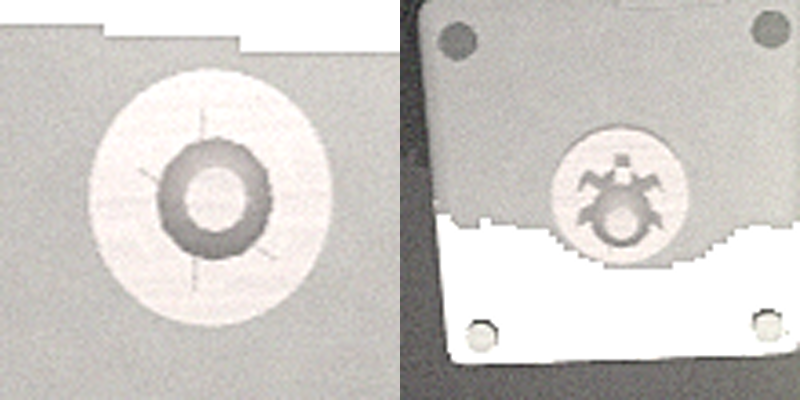

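View pics/zl.png

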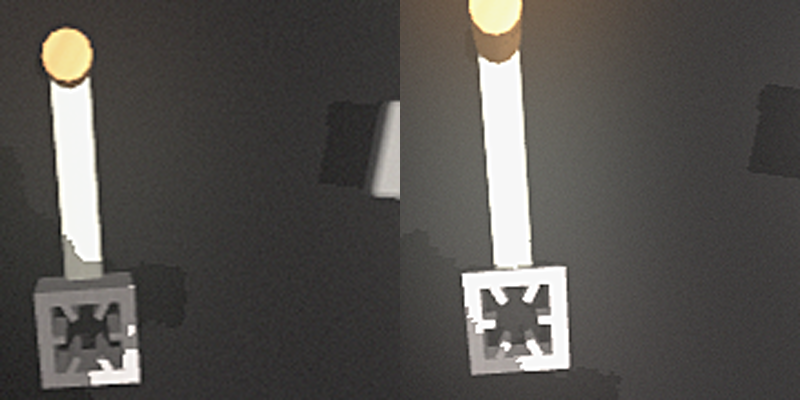

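In b2 the collar is a bright disc around pixel (328,110) with the pilot concentric, and fine spline edges run nearly up and down the image. One spline therefore points roughly along world +y. In l2 the lever hub is at about (321,144), with the grip near the top edge at (315,3). Next I'll extract these precisely.

```bash
python3 - <<'E'
from h import *
z=lambda n,r,c,h,w,k: cv2.resize(cv2.convertScaleAbs(cv2.imread('pics/'+n+'.png')[r:r+h,c:c+w],alpha=k),(400,400),interpolation=cv2.INTER_CUBIC)
cv2.imwrite('pics/zh.png',np.hstack([z('l1',155,295,60,60,1.6),z('l2',112,290,60,60,1.0)]))
# brake yaw from screws in b1
m,im=load('b1')
P=[np.array([(u-400)/3.636+265,v/3.636+120]) for u,v in [(458,42),(770,30),(482,335),(766,325)]]
# refine screws: dark blobs
g=cv2.cvtColor(im,cv2.COLOR_BGR2GRAY).astype(float)
W=[plane(m,p,50) for p in P]
for w in W: print(w.round(1))
print("centre",np.mean(W,0))
for a,b in ((0,1),(2,3),(2,0),(3,1)):
    d=W[b]-W[a];print(np.linalg.norm(d),np.degrees(np.arctan2(d[1],d[0])))
b2,_=load('b2')
print("collar b2",plane(b2,(327.7,109.5),62),"b1",plane(m,(325.5,173.9),62))
print("tri collar",tri([(b2,(327.7,109.5)),(m,(325.5,173.9))]))
print("tip b2",plane(b2,(328.75,109.5),94), tri([(b2,(328.75,109.5)),(m,(326,181))]))
# top cam casting
t=cv2.imread('pics/top0.png');tm=__import__('cell').ctrl.camera_model('top')
g=cv2.cvtColor(t,cv2.COLOR_BGR2GRAY)
mk=(g>110).astype(np.uint8);mk[:, :276]=0;mk[:165]=0;mk[215:]=0;mk[:,325:]=0
c=max(cv2.findContours(mk,0,2)[0],key=cv2.contourArea);
r=cv2.minAreaRect(c);print(r);B=[plane(tm,p,50) for p in cv2.boxPoints(r)]
for i in range(4):
    d=B[(i+1)%4]-B[i];print(np.linalg.norm(d),np.degrees(np.arctan2(d[1],d[0])))
print(np.mean(B,0))
E
```

```text
[500.1  92.3  50. ]
[586.5  95.6  50. ]
[503.7   6.1  50. ]
[589.7   9.3  50. ]
centre [544.98575721  50.80936797  50.        ]
86.48128925176691 2.1739015664821153
86.06854822710551 2.1797294279010235
86.30701666877448 92.38085799214119
86.2977582466325 92.1068477651434
collar b2 [545.0510784   51.96495948  62.        ] b1 [545.08885137  51.4249663   62.        ]
tri collar (array([545.02198267,  51.93654345,  64.44926617]), [np.float64(0.02609775615260397), np.float64(0.02609775615273301)])
tip b2 [544.8765489   51.60240619  94.        ] (array([544.95911692,  51.59865059,  94.10596425]), [np.float64(0.08533931115283211), np.float64(0.0853393111528439)])
((298.0, 188.0), (42.0, 44.0), 90.0)
114.71367977033302 -89.13467820497496
109.35221470076078 -179.0410368365525
114.1991693534936 90.95326231615994
109.52954202511657 1.2280288192991509
[543.45048392  51.61150633  50.        ]
```

View pics/zh.png

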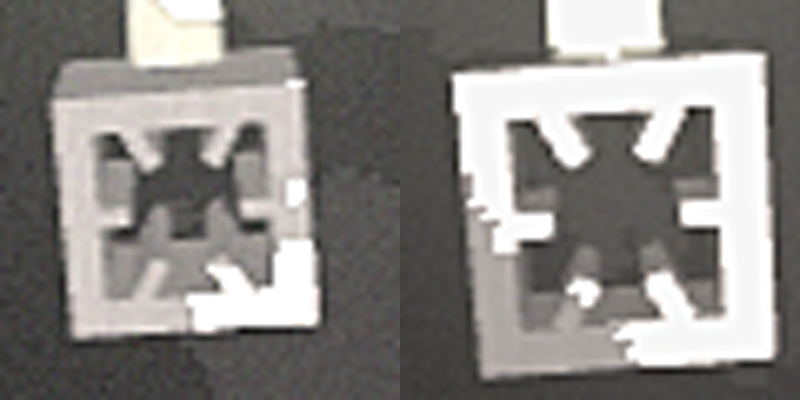

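```bash
python3 - <<'E'
from h import *
k=60/400
m1,_=load('l1');m2,_=load('l2')
C1=[(295+u*k,155+v*k) for u,v in [(52,100),(298,87),(318,327),(72,340)]]
C2=[(290+(u-400)*k,112+v*k) for u,v in [(452,72),(765,55),(775,358),(482,378)]]
T=[]
for a,b in zip(C1,C2):
    X,e=tri([(m1,a),(m2,b)]);T.append(X);print(X.round(1),np.round(e,2),plane(m1,a,36).round(1),plane(m2,b,36).round(1))
for nm,W in (("tri",T),("l1",[plane(m1,a,36) for a in C1]),("l2",[plane(m2,a,36) for a in C2])):
    W=np.array(W);s=[W[(i+1)%4]-W[i] for i in range(4)]
    print(nm,W.mean(0).round(2),[np.linalg.norm(d).round(1) for d in s],[np.degrees(np.arctan2(d[1],d[0])).round(1) for d in s])
# grip in l1 top centre zoom 2.667 off 290,60
g=(290+67/2.667,60+54/2.667);G=plane(m1,g,48)
for n,W in (("l1",C1),):
    c=np.mean([plane(m1,a,36) for a in W],0);d=G-c;print("arm",np.hypot(*d[:2]),np.degrees(np.arctan2(d[1],d[0])))
b2,_=load('b2')
a=plane(b2,(275+215/4,60+120/4),82);b=plane(b2,(275+206/4,60+275/4),82);d=a-b;print("spline",np.degrees(np.arctan2(d[1],d[0])))
# individual edges
for p,q in (((203,108),(202,135)),((193,290),(193,262)),((138,166),(158,181)),((277,259),(258,246))):
    a=plane(b2,(275+p[0]/4,60+p[1]/4),82);b=plane(b2,(275+q[0]/4,60+q[1]/4),82);d=a-b;print(np.degrees(np.arctan2(d[1],d[0])), np.linalg.norm(a[:2]-[545,51.6]), (a-[545,51.6,82]).round(1))
E
```

```text
[487.1 272.7  40.4] [0.12 0.12] [486.3 272.7  36. ] [486.9 273.1  36. ]
[494.1 233.8  41.4] [0.65 0.65] [493.1 234.   36. ] [494.  232.7  36. ]
[456.  226.1  43.5] [0.19 0.19] [453.7 225.   36. ] [454.7 225.5  36. ]
[447.8 265.1  39.9] [0.17 0.17] [446.5 265.3  36. ] [447.1 265.1  36. ]
tri [471.25 249.43  41.31] [np.float64(39.5), np.float64(38.9), np.float64(40.0), np.float64(40.0)] [np.float64(-79.9), np.float64(-168.6), np.float64(101.8), np.float64(10.9)]
l1 [469.87 249.27  36.  ] [np.float64(39.3), np.float64(40.5), np.float64(41.0), np.float64(40.5)] [np.float64(-80.0), np.float64(-167.2), np.float64(100.1), np.float64(10.5)]
l2 [470.68 249.1   36.  ] [np.float64(41.0), np.float64(40.0), np.float64(40.4), np.float64(40.6)] [np.float64(-80.0), np.float64(-169.5), np.float64(100.9), np.float64(11.4)]
arm 106.1684448667096 10.924156050885058
spline 86.881549752221
87.98157155674922 11.929055038236427 [-1.5 11.8  0. ]
-89.88467614628938 12.712474450979037 [ -2.9 -12.4   0. ]
144.54109065899308 11.417926963404172 [-10.6   4.4   0. ]
-32.98006552219887 12.175055470328855 [ 9.1 -8.1  0. ]
```

```bash
python3 - <<'E'
from cell import ctrl
from h import *
L=np.array([470.3,249.2]);ya=np.radians(10.8)
o=down(ya)
ctrl.reach([*L,70],o)
print(ctrl.move_straight([*L,3],feed=70,until_force=8),ctrl.current_eef_pos())
ctrl.command_gripper(36,squeeze=60)
print(ctrl.current_grip_width(),ctrl.current_eef_pos(),ctrl.current_wrist_force())
snap(ctrl,"g0")
ctrl.move_straight([*L,100],feed=120)
ctrl.dwell(0.2)
snap(ctrl,"g1")
print(ctrl.current_grip_width(),ctrl.current_wrist_force(),ctrl.current_ft_torque(),ctrl.current_time_s(),ctrl.current_eef_pos())
cv2.imwrite("pics/s1.png",ctrl.read_camera("side"))
a=[cv2.imread(f'pics/{n}.png') for n in('g0','g1')]
cv2.imwrite('pics/g2.png',np.vstack([cv2.resize(np.hstack([a[0][60:,:],a[1][60:,:]]),(800,212)),cv2.resize(cv2.imread('pics/s1.png')[60:220,200:520],(800,400-12))]))
E
```

```text
False [470.74191135 249.42191357   3.42687333]
39.42155789036951 [470.60694229 249.56466827   3.51373032] [-0.44585678 -0.19935325  3.25750599]
39.148777695557655 [-0.0495098  -0.12202578 -4.21617192] [-0.05882756  0.10248168  0.0016557 ] 10.4917 [469.80915186 248.93286833  99.20009846]
```

View pics/g2.png

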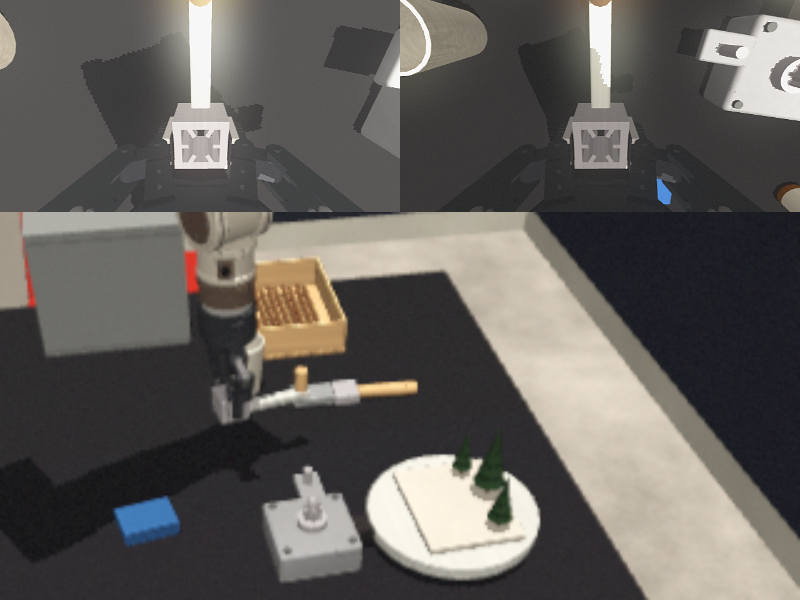

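The lever is gripped on its flats (39.1 mm opening) and hangs level. The hub top shows in the wrist view at about (320,295) full scale, so I'll use it to measure the bore's offset in the hand.

```bash
python3 - <<'E'
from h import *
im=[cv2.imread(f'pics/{n}.png')[210:340,255:385] for n in('g0','g1')]
cv2.imwrite('pics/zg.png',np.hstack([cv2.resize(cv2.convertScaleAbs(i,alpha=k),(400,400),interpolation=cv2.INTER_CUBIC) for i,k in zip(im,(1.,1.2))]))
E
```

```text
(no output)
```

View pics/zg.png

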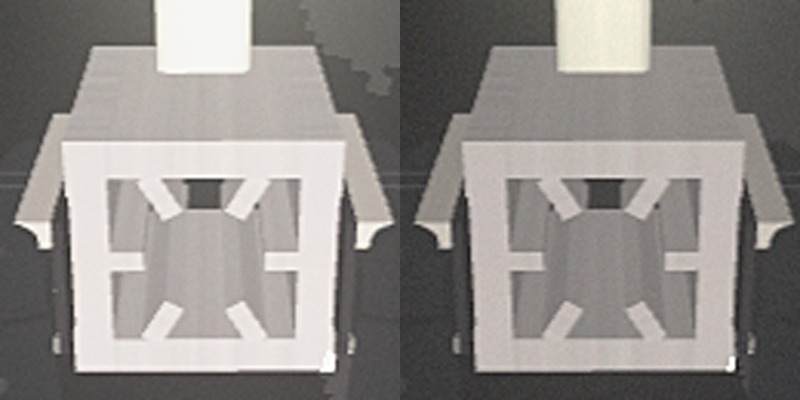

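```bash
python3 - <<'E'
from h import *
k=130/400
for n,tcp in (("g0",[470.61,249.56,3.51]),("g1",[469.81,248.93,99.2])):
    m,_=load(n)
    C=[(255+(u-400)*k,210+v*k) for u,v in [(462,142),(744,142),(738,372),(475,372)]]
    M=Ro.from_rotvec(down(np.radians(10.8))).as_matrix()
    # scale-free: plane height where side length=40
    for h in (30,33,36):
        W=np.array([plane(m,p,tcp[2]+h) for p in C]);S=[np.linalg.norm(W[(i+1)%4]-W[i]).round(1) for i in range(4)]
        d=W[0]-W[3]
        print(n,h,S,(M.T@(W.mean(0)-tcp)).round(2),"yaw",np.degrees(np.arctan2(*(W[0]-W[3])[1::-1])).round(1),np.degrees(np.arctan2(*(W[1]-W[2])[1::-1])).round(1), np.degrees(np.arctan2(*(W[0]-W[1])[1::-1])).round(1)-90)
E
```

```text
g0 30 [np.float64(41.2), np.float64(41.4), np.float64(42.3), np.float64(41.4)] [ -2.24   0.33 -30.  ] yaw 10.8 12.3 10.799999999999997
g0 33 [np.float64(40.1), np.float64(40.3), np.float64(41.2), np.float64(40.3)] [ -0.08   0.32 -33.  ] yaw 10.8 12.3 10.799999999999997
g0 36 [np.float64(39.1), np.float64(39.2), np.float64(40.1), np.float64(39.2)] [  2.09   0.32 -36.  ] yaw 10.8 12.3 10.799999999999997
g1 30 [np.float64(41.2), np.float64(41.4), np.float64(42.3), np.float64(41.4)] [ -2.18   0.34 -30.  ] yaw 10.8 12.3 10.700000000000003
g1 33 [np.float64(40.1), np.float64(40.3), np.float64(41.2), np.float64(40.3)] [-1.0e-02  3.3e-01 -3.3e+01] yaw 10.8 12.3 10.700000000000003
g1 36 [np.float64(39.0), np.float64(39.2), np.float64(40.0), np.float64(39.2)] [  2.17   0.33 -36.  ] yaw 10.8 12.3 10.700000000000003
```

```bash
python3 - <<'E'
from cell import ctrl
from h import *
r=np.radians
S=[545.0,51.6]
ctrl.move_straight([470,249,160],feed=200)
ctrl.reach([510,150,165],down(r(-60)))
ctrl.reach([*S,145],down(r(207.6)))
print(ctrl.current_joint_pos().round(2),ctrl.current_eef_pos())
ctrl.move_straight([*S,104],feed=60);ctrl.dwell(0.2)
f0=ctrl.current_wrist_force();print(ctrl.current_eef_pos(),f0,ctrl.current_time_s())
snap(ctrl,"p1")
hit=ctrl.move_straight([*S,80],feed=12,until_force=6)
print(hit,ctrl.current_eef_pos(),ctrl.current_wrist_force()-f0,ctrl.current_ft_torque(),ctrl.current_time_s())
E
```

```text
[ 0.1   0.38 -0.02  1.16  0.   -0.39] [544.95480633  52.15392829 145.01805137]
[545.41041176  51.62853847 104.54290483] [-0.24161934 -0.20342493 -3.01393006] 14.2833
False [545.05777677  51.61238919  80.06135899] [ 0.27828663  0.87191228 -1.59039219] [-0.00031416 -0.0155664   0.01058247] 16.4833
```

The lever is already below the spline ends (underside about 76.5 mm) with almost no force, so it meshed at the angle I read by eye. I'll take it down the rest of the way.

```bash
python3 - <<'E'
from cell import ctrl
from h import *
S=[545.0,51.6]
f0=ctrl.current_wrist_force()
hit=ctrl.move_straight([*S,62.5],feed=9,until_force=7)
print(hit,ctrl.current_eef_pos(),ctrl.current_wrist_force(),ctrl.current_ft_torque(),ctrl.current_time_s())
ctrl.dwell(0.3)
print(ctrl.current_eef_pos(),ctrl.current_wrist_force())
snap(ctrl,"p2");cv2.imwrite("pics/s2.png",ctrl.read_camera("side"))
cv2.imwrite('pics/p2z.png',np.hstack([cv2.resize(cv2.imread('pics/s2.png')[130:220,270:390],(400,300),interpolation=cv2.INTER_CUBIC),cv2.resize(cv2.imread('pics/p2.png'),(400,300))]))
E
```

```text
True [545.00637052  51.60272826  65.50414579] [0.47393416 0.41430975 5.75309336] [ 0.04689919  0.0075499  -0.00553556] 17.9417
[545.00751498  51.58795688  65.50069626] [0.66775525 0.34437404 6.1901047 ]
```

View pics/p2z.png

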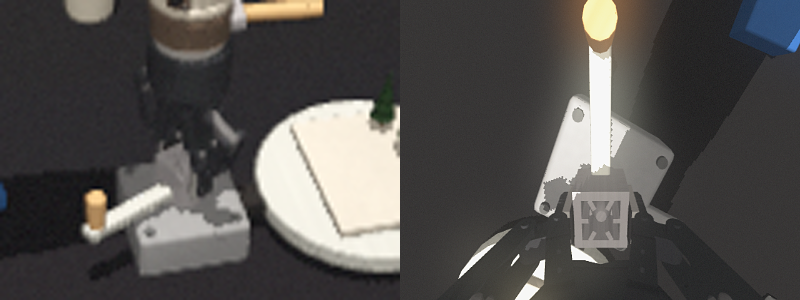

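The lever is home: TCP is at 65.50, so the underside is at 62.0 mm. Side forces are under 1 N and the arm points to the front. Next I'll swing it clockwise.

```bash
python3 - <<'E'
from cell import ctrl
from h import *
r=np.radians
S=[545.0,51.6]
def rot(y):
    q=ctrl.solve_ik([*S,65.3],down(r(y))); ctrl.goto_joints(q)
    f=ctrl.current_wrist_force();t=ctrl.current_ft_torque()
    M=Ro.from_rotvec(ctrl.current_eef_rot()).as_matrix();ya=np.degrees(np.arctan2(M[1,0],M[0,0]))%360
    print(y,round(ya,1),f.round(1),t.round(2),ctrl.current_eef_pos()[2].round(2),round(ctrl.current_time_s(),2))
    return f,t
y=207.6
f,t=rot(y)
for y in list(range(200,99,-10)):
    f,t=rot(y)
    if np.hypot(*f[:2])>12 or abs(t[2])>0.8: print("STOP");break
E
```

```text
207.6 207.6 [-0.1 -0.6  1.8] [0.02 0.06 0.05] 65.52 18.59
200 200.2 [-3.9  0.4  4.2] [-0.02  0.52 -0.04] 65.53 18.85
190 190.3 [-3.4  0.8  5.7] [-0.03  0.64 -0.03] 65.49 19.14
180 180.3 [-2.6 -0.6  4.2] [-0.07  0.72  0.04] 65.5 19.43
170 170.3 [-3.3 -0.1  5.9] [-0.05  0.73  0.01] 65.54 19.73
160 160.3 [-3.4 -0.6  6.3] [-0.04  0.67 -0.05] 65.49 20.02
150 150.3 [-3.2 -0.1  5.9] [-0.1   0.69 -0.01] 65.49 20.31
140 140.3 [-3.  -0.4  4.3] [-0.1   0.68 -0.01] 65.54 20.6
130 130.3 [-3.8 -0.6  5.7] [-0.1   0.73  0.03] 65.51 20.89
120 120.3 [-3.9 -1.2  6.2] [-0.14  0.72 -0.06] 65.51 21.18
110 110.3 [-4.1 -0.5  5. ] [-0.15  0.77 -0.02] 65.48 21.48
100 100.3 [-4.3  0.1  5.8] [-0.13  0.78  0.05] 65.48 21.77
```

```bash
python3 - <<'E'
from cell import ctrl
from h import *
r=np.radians
S=[545.0,51.6]
f0=ctrl.current_wrist_force();t0=ctrl.current_ft_torque()
for y in np.arange(98,89.9,-1):
    q=ctrl.solve_ik([*S,65.3],down(r(y))); ctrl.goto_joints(q);ctrl.dwell(0.1)
    f=ctrl.current_wrist_force();t=ctrl.current_ft_torque()
    M=Ro.from_rotvec(ctrl.current_eef_rot()).as_matrix();ya=np.degrees(np.arctan2(M[1,0],M[0,0]))%360
    print(y,round(ya,1),f.round(1),t.round(2),round(ctrl.current_time_s(),2))
    if np.hypot(*(f-f0)[:2])>6 or abs(t[2]-t0[2])>0.3: print("STOP");break
snap(ctrl,"e1")
cv2.imwrite("pics/e1c.png",cv2.resize(cv2.imread("pics/e1.png"),(800,500)))
E
```

```text
98.0 98.3 [-4.  -0.3  5.3] [-0.15  0.78  0.04] 22.12
97.0 97.3 [-3.8 -0.4  6.1] [-0.19  0.82  0.  ] 22.47
96.0 96.3 [-3.9 -1.6  5. ] [-0.1   0.8  -0.02] 22.82
95.0 95.3 [-3.9  0.1  5. ] [-0.13  0.76  0.02] 23.17
94.0 94.3 [-3.4 -1.3  5.4] [-0.15  0.83  0.  ] 23.52
93.0 93.3 [-4.2 -0.7  6. ] [-0.17  0.86  0.07] 23.87
92.0 92.3 [-4.7 -0.8  5.7] [-0.17  0.83  0.06] 24.22
91.0 91.5 [-4.  -1.9  5.5] [-0.25  0.94  0.93] 24.57
STOP
```

View pics/e1c.png

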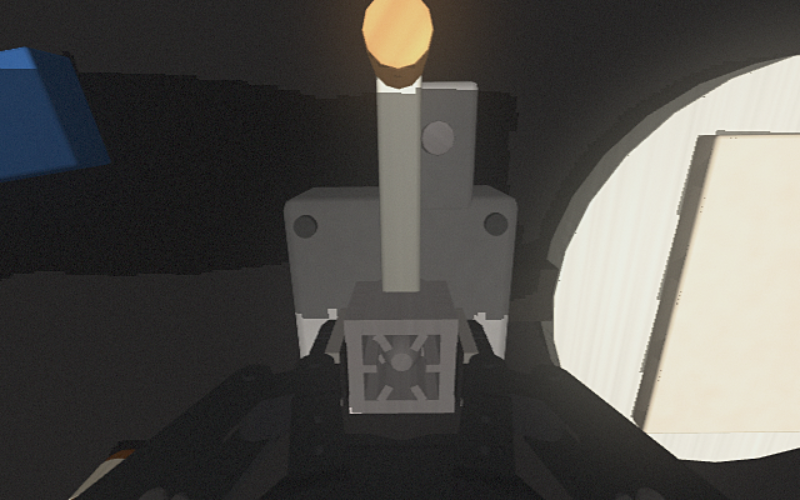

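The arm now touches the peg at (438,137) in the picture. The yaw moment jumped to 0.93 N·m at 91.5°, against an expected 92°. I'll release, retreat upward and check.

```bash
python3 - <<'E'
from cell import ctrl
from h import *
S=[545.0,51.6]
ctrl.command_gripper(70)
print(ctrl.current_grip_width(),ctrl.current_wrist_force(),ctrl.current_eef_pos())
ctrl.move_straight([*S,105],feed=60)
ctrl.move_straight([*S,200],feed=200)
ctrl.dwell(0.3);snap(ctrl,"r1")
ctrl.move_straight([545,-30,200],feed=200);ctrl.dwell(0.2);snap(ctrl,"r2")
print(ctrl.current_time_s(),ctrl.current_eef_pos(),ctrl.current_wrist_force())
cv2.imwrite("pics/s3.png",ctrl.read_camera("side"));cv2.imwrite("pics/t3.png",ctrl.read_camera("top"))
z=lambda n,r,c,h,w:cv2.resize(cv2.imread(f'pics/{n}.png')[r:r+h,c:c+w],(400,300),interpolation=cv2.INTER_CUBIC)
cv2.imwrite('pics/r.png',np.vstack([np.hstack([z('r1',60,240,135,180),z('r2',20,240,135,180)]),np.hstack([z('s3',120,260,105,140),z('t3',0,0,400,640)])]))
E
```

```text
70.36306295672608 [-0.37178974 -0.11404006  0.20485782] [545.2477183   51.60514328  65.14434336]
27.6167 [545.02366191 -28.85529944 199.98174302] [ 0.30483742  0.55947197 -0.18365692]
```

View pics/r.png

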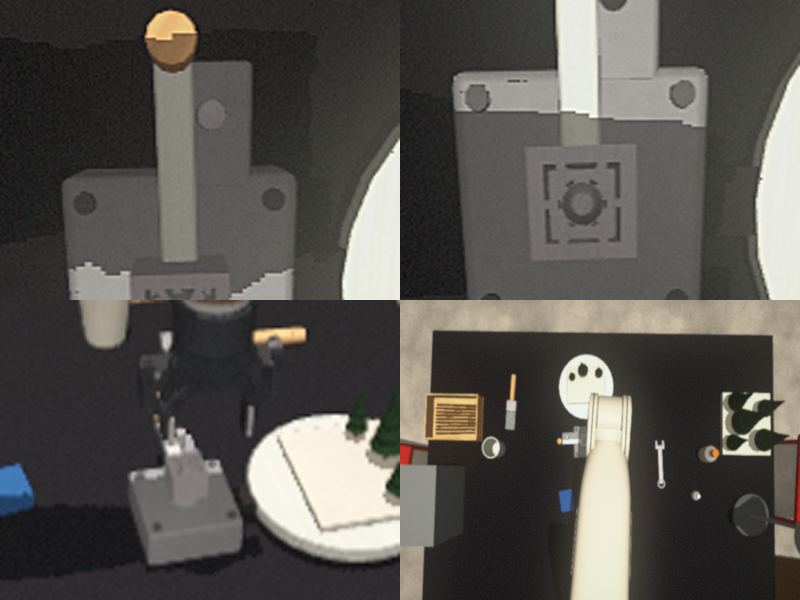

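```bash
python3 - <<'E'
from h import *
m1,_=load('r1');m2,_=load('r2');k=180/400
b=np.radians(2.2);Rb=np.array([[np.cos(b),np.sin(b)],[-np.sin(b),np.cos(b)]]);S=[545.0,51.6]
G=plane(m1,(240+172*k,60+38*k),110);print("grip in brake",Rb@(G[:2]-S))
C1=[(240+(u-400)*k,20+v*k) for u,v in [(527,148),(635,145),(637,259),(530,262)]]
W=np.array([plane(m2,p,98) for p in C1]);print("hub",W.mean(0),[np.linalg.norm(W[(i+1)%4]-W[i]).round(1) for i in range(4)])
P=plane(m1,(240+211*k,60+114*k),76);print("peg",Rb@(P[:2]-S))
E
```

```text
grip in brake [ -0.76877545 104.85935641]
hub [545.00414208  50.95674972  98.        ] [np.float64(39.1), np.float64(40.3), np.float64(40.9), np.float64(40.4)]
peg [13.82293575 80.19627395]
```

The grip is at (-0.8, 104.9) in the brake frame, within limits. The hub lies within 1 mm of the spindle axis, its 40 mm size matches the home height, and the peg is where the text says. The cup and glue are upright and the robot is clear, so I'm handing in.

```bash
python3 -c "
from cell import ctrl
ctrl.hand_in()"
```

```text
the job is handed in; nothing more can be done
```

The brake lever is back on the spindle, fully home, swung clockwise to the stop peg and released, and the job is handed in (the interface reports no verdict). The robot clock stood at about 27.6 s at the last check.

- **Fitting:** I read the spline angle from the wrist camera and lowered the lever at 207.6° in the world frame, about 25° off the front. The splines meshed straight away, so the turning search was not needed. It slid down slowly to the collar at about 6 N.
- **Swing:** I turned it while still holding the hub. It met the peg at about 91.5°, where the turning moment on the wrist jumped to 0.93 N·m.
- **Last checks:**

| Check | Measured | Expected or limit |
|---|---|---|
| Underside height | 62.0 mm (from the hand's height before release) | 62 mm |
| Hub centre from the spindle axis | about 0.6 mm | under 3 mm |
| Grip in the brake's frame | x -0.8, y 104.9 mm | x above -12, y above 90 mm |

The cup and glue bottle were still standing and the robot was clear of everything.

- **Disagreements:**
    - My two-view height for the lever hub came out at 41 mm instead of 36 mm, because the two views were close together. The hub's apparent size and the wrist view in the hand agreed with 36 mm.
    - The wrist sensor did not clearly show the spindle's 0.12 N·m friction during the swing.

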